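Take the guard key from its parking pocket and press it into the guard switch

TASK

The polishing spindle's guard key is parked in the black block, one end of it caught under the block's steel plate. Slide the key out from under the plate with a light push, just until you feel it stop, lift it straight up out of its tight pocket by its tab, then put its tongue straight down into the slot of the guard switch and press it gently fully home, upright, so that the plunger inside goes down. Let go of it there, do not wrench or force anything, and leave the other things on the bench where they are.

Things in the scene. Friction and masses are not known exactly. Their poses are not given: they have to be found in the camera images.
- park_block: Black parking block, fixed to the bench, 100 (its x) x 64 (y) x 37.5 mm; origin under its centre, z up. A pocket 28 mm wide (y) in its top holds the key on a ledge 26 mm above the bench. A steel plate on it (top 42 mm above the bench) leaves a 46 mm long window over the pocket; a lip at the window's -x end is the key's stop. Where it sits along x (16 mm range) is not measured: feel for it.
- key_tab (a point): Loose guard key; the point is the centre of its upright tab, 20 (x) x 9 (y) mm, top 14 mm above it. Head 44 (x) x 26 (y) x 10 mm, underside 24 mm below the point; steel tongue 18 (x) x 5 (y) mm, tip 46 mm below. Parked: x along the block's x, point 50 mm up, head's +x end under the plate, tab in a 13 mm slot of it. Slid 7 to 26 mm along -x to the stop it comes free, only within 2 mm of the stop.
- switch_mouth (a point): Centre of the guard switch's slot, at the level of the switch's top face, 56 mm above the bench; z up. The slot goes straight down, 20 (x) x 7 (y) mm, its mouth bevelled 3 mm all round; the key fits either way round. The black housing, 60 (x) x 40 (y) mm, stands on a fixed grey plate; a clear guard hood, 53 mm high, stands on it from x = +44 to +101 mm.
- plunger (a joint): The switch's inner plunger: m pressed down, 0 at the start, its top then 10 mm below the slot's mouth. It moves only against about 6 N of friction, and stays where it is pushed. With the key fully home (head resting on the switch's top, key_tab 24 mm above the mouth) it reads 0.012.
- nail_block: bystander: small pine block with two upright nails, 30 x 55 x 38 mm; origin under its centre. To be left alone.
- cutter_case: bystander: flat red blade dispenser, 31 x 78 x 19 mm, lying on the bench; origin under its centre. To be left alone.
- spanner: bystander: open-ended steel spanner, 24 x 168 x 6 mm, lying on the bench; origin under its centre. To be left alone.
There are look-alikes about, which are no part of the job. What is shaped like the part that bears key_tab but blue or turquoise is not meant.

How it is judged:
By the outcome, as a careful person would: the job done as asked, in the order asked, and still so for the second after the job is handed in, with the robot touching nothing.
It also fails if it takes over 45 s, if anything falls off the work surface, if the arm or the gripper's body presses on something with over 40 N, if the wrist force passes 120 N, or if a joint passes its speed limit or range.

ROBOT

A 7-joint arm with a two-finger parallel gripper is mounted at the origin on a cart in front of the work surface, level with it; the furniture and walls round the work are solid. World frame = base frame: x ahead of the robot, y to its left, z up, the work surface at z = 0. Lengths are in m, angles in rad, forces in N, time in s.
With the tool pointing down it reaches from about 0.425 to 0.8 m from the base axis. Payload 8.3 kg.
Tool frame: the origin (TCP) lies between the finger pads; the fingertips stand 19 mm ahead of it and the grasp point (between the pads) is the TCP; z points along the fingers, y is the direction in which the jaws open and shut (so a half turn about z gives the same grasp; the last joint's range is limited). The gripper opens to 85 mm and grips with 20 to 120 N. Pads are 22 mm wide; open, the fingers measure 114 mm over their backs; the gripper's body (76 mm by 85 mm) begins 54 mm behind the grasp point. The pads swing forward as they close: fully open they stand 13 mm farther back than shut.
Start: joints at [1.188, 0.383, 0.016, 1.37, -0.006, 1.388, -0.046], TCP at [0.197, -0.593, 0.218] pointing down, gripper open.
Joint ranges: [-2.95, 2.95], [-0.25, 2.06], [-1.52, 1.56], [0.18, 2.33], [-1.44, 4.58], [0.02, 2.06], [-3.01, 3.01]. Speed limits (rad/s): [2.39, 2.39, 3.01, 3.01, 3.14, 3.14, 3.14].

INTERFACE

Orientations are given as a rotation vector (axis times angle).
In Python, from plant import bot gives the robot as it stands.
- The arm moves only by the tool send_rows, never from a script. Its argument "commands" is a list that holds one entry, the list of rows, each a list of 5 numbers: the finger opening in cm, from 0 to 8.54, then the shift along the world's x, y, z in cm, then the turn about the world's z in rad. A call has 1 to 10 rows; each row shifts and turns the commanded pose from where the row before left it; what a row does not reach is not made up. A row lasts 1/12 s, in which the tool goes at most 41.7 mm and 7.16 degrees, less where a joint would pass 70% of its speed; a pose out of reach is approached as far as the arm can. A call with a gripper value outside its range is refused whole. The fingers move at their own pace and stop on an object; "grip_force" is the grip in N (left out, the last holds). Time passes only in rows, so rows that do not move let the fingers close. It gives the time, the measured TCP pose, the force and the opening at its end, in the units of the state.
- bot.get_obs(): the state, without advancing time (a new reading comes with each control period).
- bot.read_camera(name): name is "side" or "top" or "wrist"; returns (picture, depth): 420x560x3 uint8, blue, green, red; 420x560 float32, m along the optical axis (not along the pixel's ray), 0 where there is no reading.
- bot.camera_info(name): a dict with "fx", "fy", "cx", "cy" (pixels), "world_from_camera" (4x4, takes a point from camera to world coordinates). Camera axes: x right, y down, z forward; pixel columns grow to the right and rows downward; lengths in m; the calibration is good to about 2 mm. A picture is of the moment at which its call begins: read the wrist's pose just before it. camera_info takes no time and is no camera call; for the wrist camera it gives the pose at the moment of the call.
- bot.hand_in(): hands the job in, once; it reports no verdict.
The state is a dict: "clock": time; "qpos": joint angles; "qvel": joint speeds; "effort": joint torques, N m; "eef_pos": TCP position; "eef_rot": TCP orientation; "force": force on the tool from outside, world axes, zero at the start; "moment": the same for the moment, N m; "gripper_width": finger opening in m.
Only numpy, scipy, OpenCV 4.12 (cv2) and the standard library are available. Lean on these libraries where they do the work, as an engineer would, in place of code of your own. Each camera call takes 0.05 s, during which the arm holds its last target.

## Working session

There is one attempt and no reset: what is moved stays moved. The work goes in short steps, Python scripts to look and compute and a tool call to move; the robot and the scene stay as the last step left them, time stands still between calls to the robot, and variables do not carry over. Pictures are saved under pics/ and viewed, and the job is handed in when it is done.

Besides the shell and the picture viewer there is one more tool, called after "Emit:" by a JSON object that holds its "fn" and its "kwargs", one argument or row to a line. send_rows: Moves the arm, as the interface text tells. Its arguments: {"type":"object","properties":{"commands":{"type":"array","items":{"type":"array","items":{"type":"array","items":{"type":"number"}}}},"grip_force":{"type":"number"}},"required":["commands"]}

```bash
mkdir -p pics; ls; cat > h.py <<'E'
from plant import bot
import numpy as np, cv2
def snap(n,f):
    i=bot.camera_info(n); im,d=bot.read_camera(n)
    cv2.imwrite(f'pics/{f}.png',im); np.savez(f'pics/{f}.npz',im=im,d=d,T=i['world_from_camera'],k=[i['fx'],i['fy'],i['cx'],i['cy']])
def load(f):
    z=np.load(f'pics/{f}.npz'); return z['im'],z['d'],z['T'],z['k']
def ray(f,u,v,h):
    _,_,T,k=load(f); r=T[:3,:3]@np.array([(u-k[2])/k[0],(v-k[3])/k[1],1]); return T[:3,3]+r*(h-T[2,3])/r[2]
def cloud(f):
    im,d,T,k=load(f); v,u=np.mgrid[:420,:560]
    P=np.stack([(u-k[2])/k[0]*d,(v-k[3])/k[1]*d,d],-1); return P@T[:3,:3].T+T[:3,3]
E
python3 - <<'E'
from h import *
for n in ['top','side','wrist']: snap(n,n+'0')
o=bot.get_obs(); print(o)
for n in ['top','side']: print(bot.camera_info(n))
E
```

```text
pics
{'clock': 0.15, 'qpos': array([ 1.18809965,  0.3840636 ,  0.01641638,  1.37087773, -0.00629061,
        1.38818249, -0.04650879]), 'qvel': array([ 0.00164333, -0.00329732, -0.00054523, -0.00252022,  0.00092127,
        0.00071824,  0.00192701]), 'effort': array([ 7.72274070e-04, -6.28152823e+01,  8.45048726e-01, -3.72169518e+01,
        1.66555645e-02,  1.09291417e-02,  8.84820929e-05]), 'eef_pos': array([ 0.19637478, -0.59293845,  0.21721319]), 'eef_rot': array([-3.10007438e+00, -4.99995255e-01,  4.25066243e-04]), 'force': array([-0.95197002, -0.23429957,  0.4605565 ]), 'moment': array([-0.02056009,  0.0150192 , -0.01131417]), 'gripper_width': 0.08539683923957743}
{'fx': 446.83594281426315, 'fy': 446.83594281426315, 'cx': 276.44996245144836, 'cy': 205.66007479232138, 'world_from_camera': array([[-0.00353274, -0.99213489,  0.12512346,  0.39562622],
       [-0.99989986,  0.0052193 ,  0.01315395, -0.33375465],
       [-0.01370355, -0.12506446, -0.99205398,  1.00461752],
       [ 0.        ,  0.        ,  0.        ,  1.        ]])}
{'fx': 464.8819278601517, 'fy': 464.8819278601517, 'cx': 281.17602959332515, 'cy': 215.6590701412302, 'world_from_camera': array([[-0.8987842 , -0.17027133,  0.40397357,  0.186429  ],
       [-0.43833511,  0.33428476, -0.83433568,  0.37212288],
       [ 0.00702124, -0.92696353, -0.37508576,  0.38457605],
       [ 0.        ,  0.        ,  0.        ,  1.        ]])}
```

View pics/top0.png

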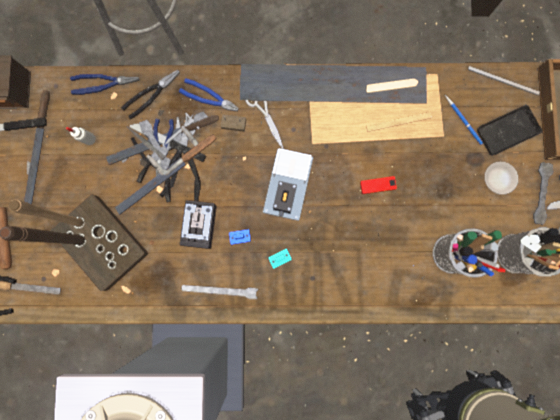

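View pics/side0.png

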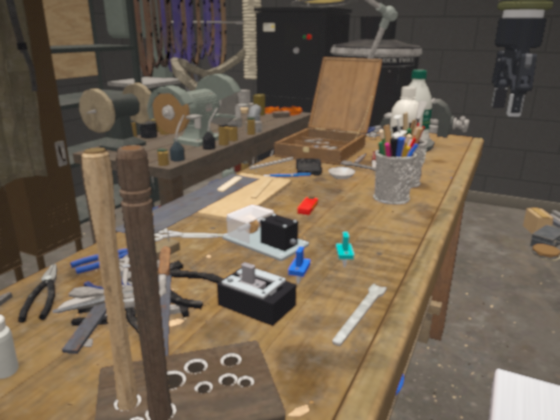

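View pics/wrist0.png

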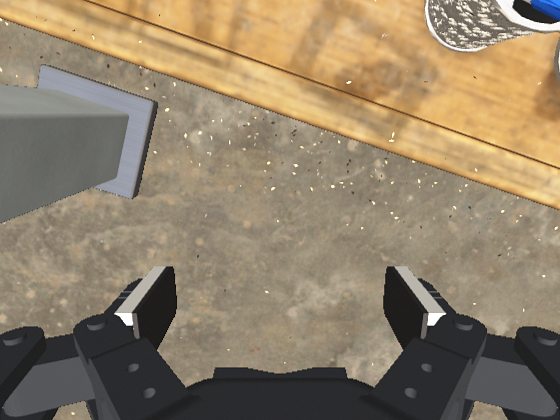

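The park block with the grey key is at about (197,224) in the top view and the switch, with the white or clear hood behind it, is at (286,197). The blue key (240,237) and turquoise key (280,259) are look-alikes. The cutter case is at (378,185) and the spanner at (220,292). I'll enlarge a crop to confirm.

```bash
python3 - <<'E'
from h import *
a=cv2.imread('pics/top0.png')[140:280,165:325]; b=cv2.imread('pics/side0.png')[195:330,205:325]
a=cv2.resize(a,(640,560),interpolation=cv2.INTER_CUBIC); cv2.imwrite('pics/c1.png',a)
cv2.imwrite('pics/c2.png',cv2.resize(b,(533,600),interpolation=cv2.INTER_CUBIC))
P=cloud('top0')
for u,v in [(197,224),(197,210),(197,238),(195,224),(199,224),(286,197),(285,210),(292,162),(240,237),(230,200)]: print(u,v,P[v,u].round(4))
E
```

```text
197 224 [ 0.4784 -0.1477  0.0365]
197 210 [ 0.509  -0.1472  0.0369]
197 238 [ 0.4476 -0.1495  0.043 ]
195 224 [ 0.4783 -0.1435  0.0372]
199 224 [ 0.4782 -0.1524  0.0382]
286 197 [ 0.5341 -0.3417  0.0542]
285 210 [ 0.5059 -0.3394  0.055 ]
292 162 [ 0.6104 -0.3552  0.0558]
240 237 [ 0.4484 -0.2439  0.0595]
230 200 [ 0.5356 -0.2151  0.0019]
```

View pics/c1.png

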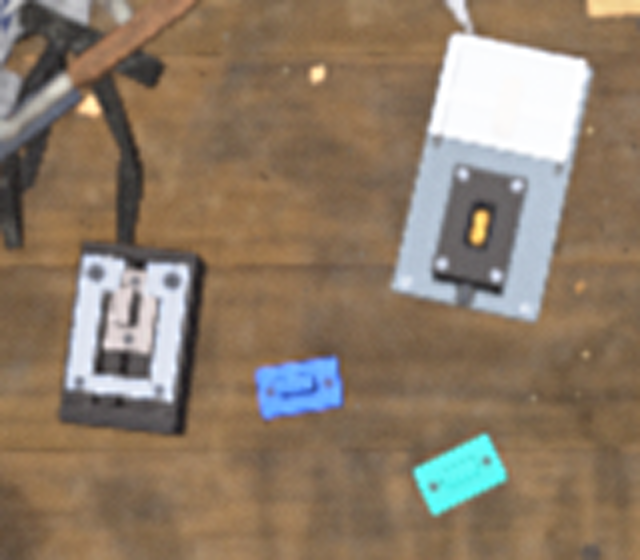

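View pics/c2.png

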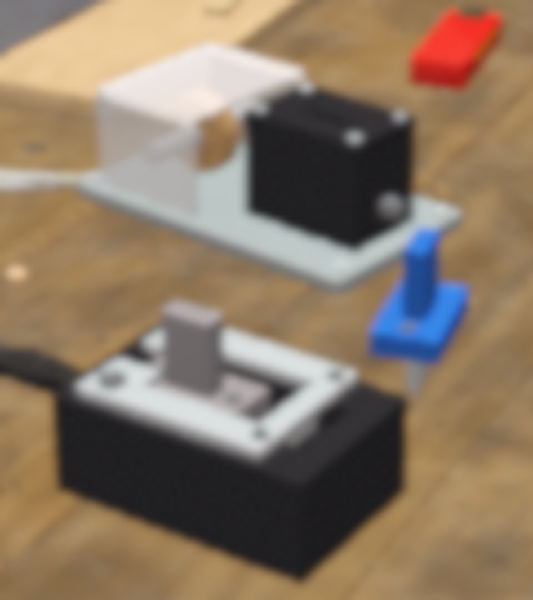

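The grey key is in the black block with its tab towards the far end, and its head passes under the plate on the far (+x) side, so it slides towards the robot. The blue and turquoise ones are decoys standing elsewhere. Next I'll measure the plate and the switch.

```bash
python3 - <<'E'
from h import *
im,d,T,k=load('top0'); P=cloud('top0')
def rect(mask,h,name):
    n,l,s,c=cv2.connectedComponentsWithStats(mask.astype(np.uint8),connectivity=8)
    i=1+np.argmax(s[1:,4]); cs,_=cv2.findContours((l==i).astype(np.uint8),cv2.RETR_EXTERNAL,cv2.CHAIN_APPROX_NONE)
    pts=max(cs,key=len)[:,0]
    W=np.array([ray('top0',u,v,h)[:2] for u,v in pts]).astype(np.float32)
    r=cv2.minAreaRect(W*1000); print(name,s[i],r)
    return l==i
roi=np.zeros((420,560),bool); roi[198:252,178:220]=1
g=cv2.cvtColor(im,cv2.COLOR_BGR2GRAY)
hsv=cv2.cvtColor(im,cv2.COLOR_BGR2HSV)
rect(roi&(g>130)&(P[...,2]>.03),.042,'plate')
rect(roi&(P[...,2]>.018),.0375,'block')
roi[:]=0; roi[170:220,265:310]=1
rect(roi&(P[...,2]>.03)&(g<110),.056,'switch')
# slot orange
rect(roi&(hsv[...,1]>150)&(hsv[...,2]>150)&(hsv[...,0]<30),.046,'plunger')
roi[:]=0; roi[140:230,255:320]=1
rect(roi&(g>130),.003,'base')
# tab top
roi[:]=0; roi[198:252,178:220]=1
m=roi&(P[...,2]>.052); print(m.sum(),P[m].mean(0),P[m].min(0),P[m].max(0))
for v,u in np.argwhere(m): print(u,v,P[v,u].round(3),end=';')
E
```

```text
plate [181 204  32  37 773] ((483.26116943359375, -147.30624389648438), (60.526268005371094, 74.43424224853516), 83.25721740722656)
block [ 180  198   36   51 1395] ((481.911376953125, -149.05404663085938), (67.53447723388672, 106.35295867919922), 83.52960205078125)
switch [273 183  22  30 390] ((534.173583984375, -337.7702331542969), (37.312477111816406, 59.91231918334961), 78.32457733154297)
plunger [283 198   1   1   1] ((533.1867065429688, -335.2967529296875), (0.0, 0.0), 0.0)
base [ 262  140   51   81 2072] ((581.5446166992188, -347.73101806640625), (90.56834411621094, 175.51136779785156), 78.77477264404297)
63 [ 0.47454985 -0.18465648  0.24269491] [ 0.39562622 -0.33375465  0.05202222] [ 0.50400816 -0.14392768  1.00461752]
194 211 [ 0.503 -0.147  0.068];195 211 [ 0.504 -0.148  0.062];194 212 [ 0.501 -0.147  0.066];195 212 [ 0.501 -0.149  0.066];196 212 [ 0.501 -0.151  0.065];197 212 [ 0.501 -0.153  0.066];198 212 [ 0.502 -0.154  0.058];194 213 [ 0.499 -0.146  0.065];195 213 [ 0.499 -0.149  0.066];196 213 [ 0.5   -0.15   0.063];197 213 [ 0.499 -0.153  0.064];198 213 [ 0.5   -0.15
[... 891 characters left out ...]
89 -0.151  0.065];197 218 [ 0.489 -0.152  0.062];199 218 [ 0.396 -0.334  1.005];193 219 [ 0.487 -0.144  0.063];194 219 [ 0.487 -0.146  0.064];195 219 [ 0.486 -0.149  0.067];196 219 [ 0.487 -0.151  0.064];197 219 [ 0.487 -0.152  0.061];193 220 [ 0.484 -0.145  0.066];194 220 [ 0.484 -0.147  0.065];195 220 [ 0.485 -0.149  0.064];196 220 [ 0.484 -0.151  0.066];197 220 [ 0.485 -0.152  0.06 ];198 220 [ 0.486 -0.153  0.052];197 221 [ 0.483 -0.151  0.053];187 224 [ 0.396 -0.334  1.005];191 226 [ 0.396 -0.334  1.005];178 228 [ 0.396 -0.334  1.005];190 230 [ 0.396 -0.334  1.005];188 233 [ 0.396 -0.334  1.005];216 246 [ 0.396 -0.334  1.005];219 247 [ 0.396 -0.334  1.005];201 249 [ 0.396 -0.334  1.005];
```

```bash
python3 - <<'E'
from h import *
i=bot.camera_info('wrist');o=bot.get_obs()
from scipy.spatial.transform import Rotation as R
A=np.eye(4);A[:3,:3]=R.from_rotvec(o['eef_rot']).as_matrix();A[:3,3]=o['eef_pos']
print(A.round(3)); print((np.linalg.inv(A)@i['world_from_camera']).round(4), i['fx'],i['cx'],i['cy'])
E
```

```text
[[ 0.949  0.314 -0.     0.196]
 [ 0.314 -0.949  0.001 -0.593]
 [-0.    -0.001 -1.     0.217]
 [ 0.     0.     0.     1.   ]]
[[ 9.000e-04 -9.632e-01 -2.687e-01  6.940e-02]
 [ 1.000e+00  1.100e-03 -5.000e-04  8.000e-04]
 [ 8.000e-04 -2.687e-01  9.632e-01 -1.546e-01]
 [ 0.000e+00  0.000e+00  0.000e+00  1.000e+00]] 349.26165175317516 279.65517679043995 210.82544987735415
```

Emit:
{"fn": "send_rows", "kwargs": {
  "commands": [
    [[8.5, 1.8, 2.7, 0, -0.027], [8.5, 1.8, 2.7, 0, -0.027], [8.5, 1.8, 2.7, 0, -0.027], [8.5, 1.8, 2.7, 0, -0.027], [8.5, 1.8, 2.7, 0, -0.027], [8.5, 1.8, 2.7, 0, -0.027], [8.5, 1.8, 2.7, 0, -0.027], [8.5, 1.8, 2.7, 0, -0.027]]
  ]
}}

```text
clock: 0.82
eef_pos: [0.341, -0.3757, 0.2178]
eef_rot: [-3.137, -0.161, 0.0]
force: [-0.1, -0.4, -0.1]
gripper_width: 0.085
```

Emit:
{"fn": "send_rows", "kwargs": {
  "commands": [
    [[8.5, 3.2, 0.6, 0, -0.05], [8.5, 3.2, 0.6, 0, -0.05], [8.5, 3.2, 0.6, 0, -0.05], [8.5, 3.2, 0.7, 0, -0.05], [8.5, 3.2, 0.7, 0, -0.05], [8.5, 3.2, 0.6, 0, -0.057], [8.5, 0, 0, 0, 0], [8.5, 0, 0, 0, 0], [8.5, 0, 0, 0, 0]]
  ]
}}

```text
clock: 1.57
eef_pos: [0.532, -0.3395, 0.2173]
eef_rot: [-3.125, 0.318, 0.002]
force: [-0.2, 0.8, -0.3]
gripper_width: 0.0849
```

```bash
python3 - <<'E'
from h import *
snap('wrist','w1'); print(bot.get_obs()['eef_pos'],bot.get_obs()['qvel'].round(3))
E
```

```text
[ 0.53150054 -0.34007255  0.21776746] [ 0.013 -0.015  0.004  0.005 -0.    -0.001  0.001]
```

View pics/w1.png

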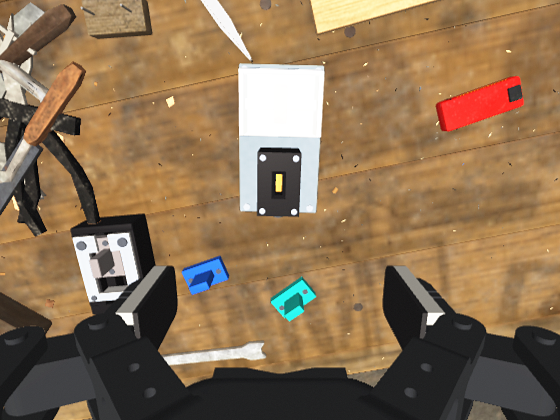

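The switch is at (279,183) with its yellow plunger in the slot, nearly square to the image. The park block is at (105,260).

```bash
python3 - <<'E'
from h import *
im,d,T,k=load('w1')
hsv=cv2.cvtColor(im,cv2.COLOR_BGR2HSV)
roi=np.zeros((420,560),bool); roi[140:225,235:325]=1
m=roi&(hsv[...,2]>140)&(hsv[...,1]>130)&(hsv[...,0]>15)&(hsv[...,0]<35)
n,l,s,c=cv2.connectedComponentsWithStats(m.astype(np.uint8)); print(s,c)
g=cv2.cvtColor(im,cv2.COLOR_BGR2GRAY)
m=roi&(g<105); n,l,s,c=cv2.connectedComponentsWithStats(m.astype(np.uint8)); i=1+np.argmax(s[1:,4]); print(s[i],c[i])
cs,_=cv2.findContours((l==i).astype(np.uint8),cv2.RETR_EXTERNAL,cv2.CHAIN_APPROX_NONE)
pts=max(cs,key=len)[:,0]; W=np.array([ray('w1',u,v,.056)[:2] for u,v in pts])*1000
r=cv2.minAreaRect(W.astype(np.float32)); print(r)
# screws
m=roi&(g>190)&(hsv[...,1]<60); n,l,s,c=cv2.connectedComponentsWithStats(m.astype(np.uint8)); 
for a,b in zip(s,c):
    if 8<a[4]<200: print(a,b,ray('w1',*b,.057))
P=cloud('w1'); print(P[160,279],P[205,279],P[183,278],P[150,265:295,2])
cv2.imwrite('pics/c3.png',cv2.resize(im[135:230,225:335],(660,570),interpolation=cv2.INTER_CUBIC))
E
```

```text
[[     0      0    560    420 234306]
 [   322    140      3      3      7]
 [   320    153      5     15     58]
 [   276    174      7     16     28]
 [   319    175      6      5     21]
 [   276    176      1      6      6]
 [   235    179      4     17     41]
 [   275    185      1      1      1]
 [   275    185      7      7     12]
 [   276    187      1      1      1]
 [   236    195     89     30    715]
 [   323    194      2      4      4]] [[279.48184425 209.50249674]
 [323.14285714 140.71428571]
 [322.0862069  160.27586207]
 [279.57142857 179.57142857]
 [321.04761905 176.95238095]
 [276.         178.5       ]
 [236.90243902 189.07317073]
 [275.         185.        ]
 [279.25       189.16666667]
 [276.         187.        ]
 [282.58461538 217.39300699]
 [323.75       195.5       ]]
[ 256  148   45   69 2627] [278.54777313 181.74952417]
((540.033203125, -340.01171875), (39.69730758666992, 64.43617248535156), 75.58582305908203)
[260 155   6   6  31] [262.41935484 157.5483871 ] [ 0.56552598 -0.33042865  0.057     ]
[293 155   6   7  33] [295.51515152 158.39393939] [ 0.5588258 -0.359404   0.057    ]
[259 208   6   6  28] [261.5        210.78571429] [ 0.51718041 -0.31897702  0.057     ]
[291 209   6   6  30] [293.46666667 211.63333333] [ 0.51037463 -0.34815008  0.057     ]
[ 0.56016137 -0.34452362  0.05520285] [ 0.51891166 -0.33605796  0.05515787] [ 0.53749104 -0.3388662   0.04402516] [0.04073343 0.04181054 0.04171246 0.04110097 0.04043943 0.04220566
 0.04024504 0.04049856 0.0401175  0.03981239 0.04051333 0.039491
 0.03987407 0.04046833 0.03933683 0.03879448 0.03810143 0.03720758
 0.03743675 0.03851543 0.03856072 0.03726054 0.03819134 0.03636666
 0.03701935 0.03674383 0.03602641 0.03651655 0.03501867 0.0356657 ]
```

View pics/c3.png

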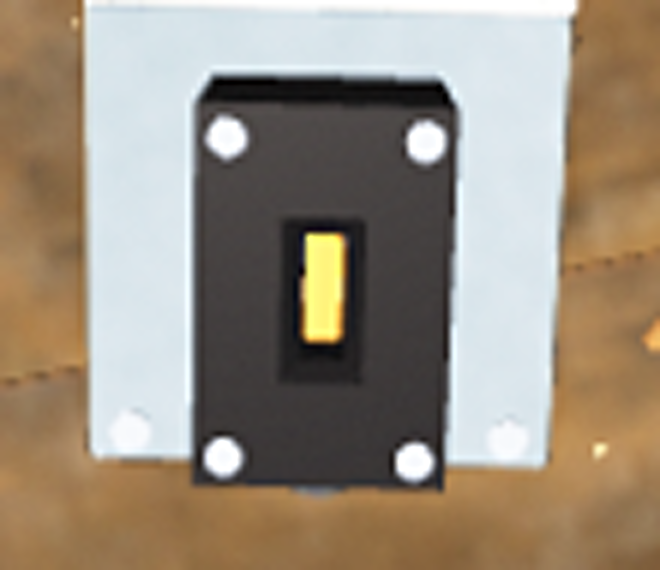

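```bash
python3 - <<'E'
from h import *
print(ray('w1',278.4,184.6,.056))
E
```

```text
[ 0.53824762 -0.33946501  0.056     ]
```

Emit:
{"fn": "send_rows", "kwargs": {
  "commands": [
    [[8.5, -0.6, 3.1, 0, 0.015], [8.5, -0.6, 3.1, 0, 0.015], [8.5, -0.6, 3.1, 0, 0.015], [8.5, -0.6, 3.2, 0, 0.015], [8.5, -0.6, 3.2, 0, 0.015], [8.5, -0.6, 3.2, 0, 0.012], [8.5, 0, 0, 0, 0], [8.5, 0, 0, 0, 0], [8.5, 0, 0, 0, 0]]
  ]
}}

```text
clock: 2.37
eef_pos: [0.4959, -0.1518, 0.2185]
eef_rot: [3.135, -0.185, 0.001]
force: [0.7, -0.5, -0.5]
gripper_width: 0.085
```

```bash
python3 - <<'E'
from h import *
snap('wrist','w2'); print(bot.get_obs()['eef_pos'],bot.get_obs()['qvel'].round(3))
im=load('w2')[0]
cv2.imwrite('pics/c4.png',cv2.resize(im[130:240,220:340],(720,660))[:600])
E
```

```text
[ 0.49597068 -0.1522222   0.21828114] [ 0.003  0.015  0.005 -0.008 -0.002  0.001 -0.002]
```

View pics/w2.png

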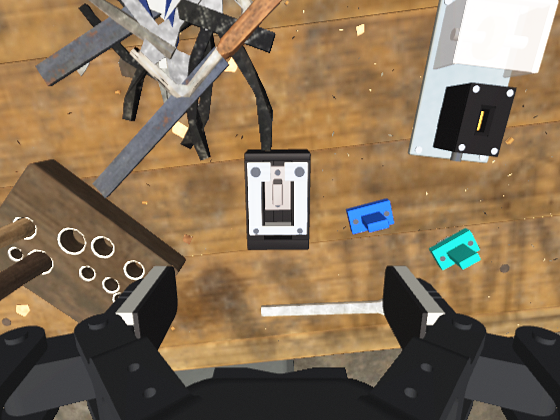

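View pics/c4.png

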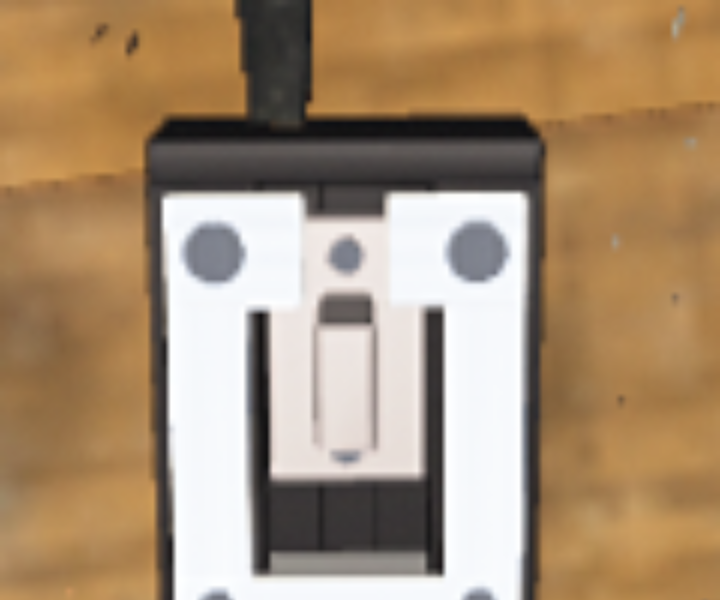

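```bash
python3 - <<'E'
from h import *
im,d,T,k=load('w2');g=cv2.cvtColor(im,cv2.COLOR_BGR2GRAY)
P=cloud('w2')
roi=np.zeros((420,560),bool); roi[162:238,246:309]=1
m=roi&(g>85)&(g<165); n,l,s,c=cv2.connectedComponentsWithStats(m.astype(np.uint8))
for a,b in zip(s,c):
    if 10<a[4]<200 and a[2]<14: print(a,b,ray('w2',*b,.0425).round(4))
t=np.array([[314,322],[372,322],[378,450],[318,450]])/6+[219.6,129.6]
W=np.array([ray('w2',*p,.064) for p in t]); print(W.round(4),W.mean(0)); 
e=W[0]+W[1]-W[2]-W[3]; print('yaw',np.arctan2(e[1],e[0]))
print(P[194,277],P[188:206,277,2].round(3)); print(P[180,254],P[220,254])
# window
for u,v in [(347,478),(347,575),(347,310)]: print(ray('w2',u/6+219.6,v/6+129.6,.036 if v<500 else .042))
E
```

```text
[307 162   2  11  11] [307.90909091 167.        ] [ 0.5131 -0.181   0.0425]
[295 167  10  10  76] [299.09210526 171.44736842] [ 0.5099 -0.1723  0.0425]
[251 168  10   9  72] [255.26388889 171.83333333] [ 0.5144 -0.1308  0.0425]
[275 170   5   5  23] [277.17391304 172.        ] [ 0.5118 -0.1515  0.0425]
[273 179   9   5  33] [276.63636364 180.57575758] [ 0.5036 -0.15    0.0425]
[290 181   4  29  31] [290.19354839 194.09677419] [ 0.4889 -0.1615  0.0425]
[261 182   1  28  28] [261.  195.5] [ 0.4908 -0.1332  0.0425]
[307 182   1  44  44] [307.  203.5] [ 0.4776 -0.1767  0.0425]
[282 185   1  20  20] [282.  194.5] [ 0.4894 -0.1535  0.0425]
[246 225   1  13  13] [246. 231.] [ 0.4565 -0.1135  0.0425]
[249 229  10   7  29] [254.89655172 232.13793103] [ 0.4543 -0.1222  0.0425]
[297 229   6   4  19] [299.36842105 230.52631579] [ 0.4508 -0.1665  0.0425]
[[ 0.5057 -0.1461  0.064 ]
 [ 0.5046 -0.1548  0.064 ]
 [ 0.4848 -0.1534  0.064 ]
 [ 0.4859 -0.1443  0.064 ]] [ 0.49526524 -0.14965848  0.064     ]
yaw -0.08092714999068633
[ 0.4949403  -0.14943731  0.06237231] [0.062 0.062 0.062 0.063 0.062 0.063 0.062 0.063 0.062 0.064 0.063 0.062
 0.062 0.062 0.064 0.062 0.062 0.035]
[ 0.506508   -0.12836975  0.04132191] [ 0.46598038 -0.12263845  0.03921068]
[ 0.4734195  -0.14710907  0.036     ]
[ 0.45846828 -0.1453591   0.042     ]
[ 0.50164502 -0.15047976  0.036     ]
```

Tab top centre is at (0.495, -0.150) in the wrist view, which agrees with the top view to 2 mm. The yaw is about -0.11. I'll descend with the jaws half open.

Emit:
{"fn": "send_rows", "kwargs": {
  "commands": [
    [[4, -0.1, 0.25, -2, 0.008], [4, 0, 0, -3, 0], [4, 0, 0, -3, 0], [4, 0, 0, -3, 0], [4, 0, 0, -1.5, 0], [4, 0, 0, -0.5, 0], [4, 0, 0, 0, 0], [4, 0, 0, 0, 0]]
  ]
}}

```text
clock: 3.08
eef_pos: [0.496, -0.1488, 0.0888]
eef_rot: [3.137, -0.172, 0.001]
force: [-0.3, 0.0, 1.0]
gripper_width: 0.0403
```

```bash
python3 - <<'E'
from h import *
snap('wrist','w3'); o=bot.get_obs(); print(o['eef_pos'],o['eef_rot'],o['force'],o['gripper_width'])
cv2.imwrite('pics/c5.png',cv2.resize(load('w3')[0][180:400,160:400],(720,660))[:600])
E
```

```text
[ 0.49645245 -0.14871006  0.08934553] [ 3.13636894 -0.17164572  0.00332735] [0.2504486  0.03330579 0.37413725] 0.04000880703566102
```

View pics/w3.png

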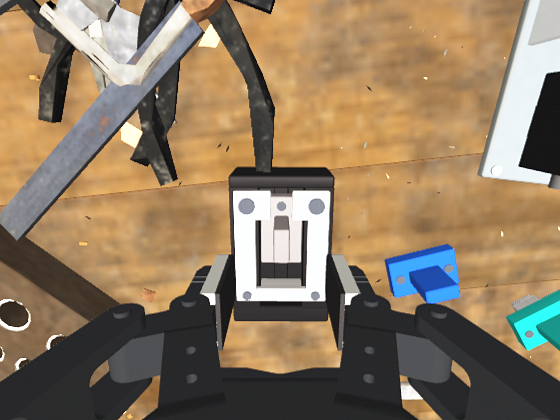

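The tab at (281,240) lies centred between the pads (centre about 281). I'll go down and close gently.

Emit:
{"fn": "send_rows", "kwargs": {
  "commands": [
    [[3, -0.1, -0.05, -1, 0], [2, 0, 0, -1, 0], [2, 0, 0, -0.4, 0], [2, 0, 0, 0, 0], [1.2, 0, 0, 0, 0], [0.7, 0, 0, 0, 0], [0.7, 0, 0, 0, 0], [0.7, 0, 0, 0, 0]]
  ],
  "grip_force": 20
}}

```text
clock: 3.8
eef_pos: [0.4949, -0.1483, 0.0643]
eef_rot: [3.137, -0.17, 0.001]
force: [0.4, -0.5, 0.7]
gripper_width: 0.007
```

```bash
python3 - <<'E'
from h import *
o=bot.get_obs(); print(o['eef_pos'],o['eef_rot'],o['force'],o['moment'],o['gripper_width'])
E
```

```text
[ 0.49485043 -0.1483096   0.06434205] [ 3.13691819e+00 -1.69712552e-01  1.20602553e-03] [ 0.38838998 -0.46499451  0.70561559] [-0.0397056   0.01012529  0.01972041] 0.007027545944034966
```

```bash
python3 - <<'E'
from h import *
snap('wrist','w4');snap('side','s4')
cv2.imwrite('pics/c6.png',np.hstack([cv2.resize(load('w4')[0][190:330,200:360],(400,350)),cv2.resize(load('s4')[0][200:330,200:320],(323,350))]))
print(bot.get_obs()['gripper_width'])
E
```

```text
0.0068527506835655795
```

View pics/c6.png

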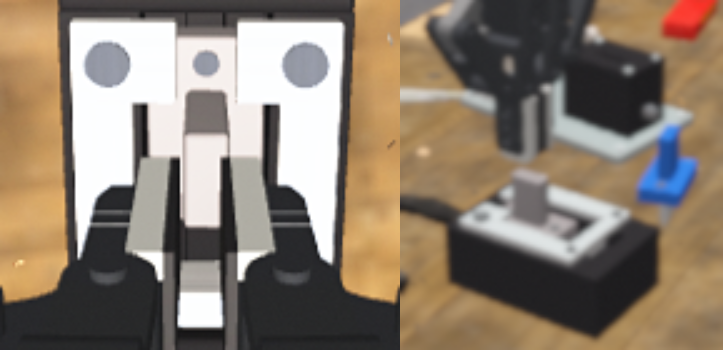

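```bash
python3 - <<'E'
from h import *
im,d,T,k=load('s4')
def pr(p):
    q=np.linalg.inv(T)@np.r_[p,1]; return k[0]*q[0]/q[2]+k[2],k[1]*q[1]/q[2]+k[3]
o=bot.get_obs();p=o['eef_pos'];print(p,o['clock'])
print(pr(p),pr(p-[0,0,.019]),pr([.4953,-.1497,.064]),pr([.4953,-.1497,.042]))
P=cloud('s4')
for u,v in [(245,255),(244,245),(249,270),(249,280),(240,240)]: print(u,v,P[v,u].round(4))
A=load('w4');W=cloud('w4')
for u,v in [(282,240),(282,260),(282,275),(262,270),(298,270),(266,285)]:print(u,v,W[v,u].round(4))
E
```

```text
[ 0.49472282 -0.14830866  0.06424951] 3.9
(np.float64(246.1063472785988), np.float64(263.9100705973393)) (np.float64(246.3802576494906), np.float64(275.3435848179421)) (np.float64(246.2440764135279), np.float64(263.57767253858583)) (np.float64(246.558382053483), np.float64(276.77023103189896))
245 255 [ 0.4878 -0.1341  0.0868]
244 245 [ 0.4891 -0.1344  0.102 ]
249 270 [ 0.4874 -0.1437  0.0582]
249 280 [ 0.4881 -0.1443  0.0412]
240 240 [ 0.4965 -0.1361  0.1074]
282 240 [ 0.5048 -0.1507  0.0593]
282 260 [ 0.4959 -0.1497  0.0627]
282 275 [ 0.488  -0.1489  0.0627]
262 270 [ 0.5075 -0.1431  0.0971]
298 270 [ 0.5062 -0.1567  0.0973]
266 285 [ 0.508  -0.1452  0.1105]
```

View pics/s4.png

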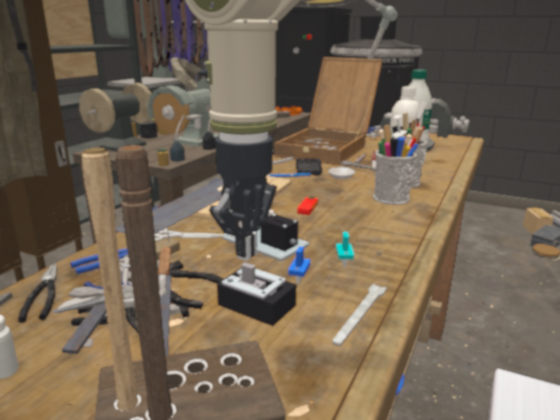

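View pics/w4.png

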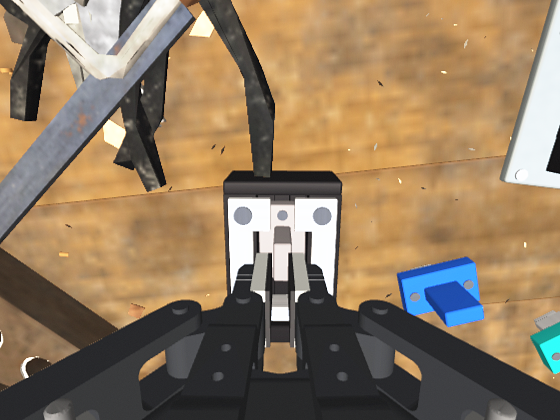

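```bash
python3 - <<'E'
from h import *
P=cloud('s4')
for v in range(225,284,3): print(v,[tuple(P[v,u].round(3)) for u in (238,244,250)])
for f in ['w1','w3','w4']:
    im,d,T,k=load(f);W=cloud(f); print(f,'cam',T[:3,3].round(4))
    m=(d>0)&(d<.2); m[:200]=0
    print(' min z of near stuff',W[m][:,2].min(), np.percentile(W[m][:,2],[1,5]))
P=cloud('side0') if False else None
cv2.imwrite('pics/c7.png',cv2.resize(load('s4')[0][190:290,200:300],(600,600),interpolation=cv2.INTER_CUBIC))
E
```

```text
225 [(np.float64(0.485), np.float64(-0.114), np.float64(0.141)), (np.float64(0.486), np.float64(-0.13), np.float64(0.135)), (np.float64(0.481), np.float64(-0.139), np.float64(0.132))]
228 [(np.float64(0.485), np.float64(-0.113), np.float64(0.137)), (np.float64(0.485), np.float64(-0.128), np.float64(0.131)), (np.float64(0.483), np.float64(-0.141), np.float64(0.127))]
231 [(np.float64(0.485), np.float64(-0.112), np.float64(0.133)), (np.float64(0.485), np.float64(-0.129), np.float64(0.126)), (np.float64(0.483), np.float64(-0.141), np.float64(0.122))]
234 [(np.float64(0.485), np.float64(-0.113), np.float64(0.129)), (np.float64(0.485), np.float64(-0.128), np.float64(0.122)), (np.float64(0.488), np.float64(-0.15), np.float64(0.113))]
237 [(np.float64(0.486), np.float64(-0.114), np.float64(0.124)), (np.float64(0.488), np.float64(-0.133), np.float64(0.115)), (np.float64(0.483), np.float64(-0.142), np.float64(0.113))]
240 [(np.float64(0.498), np.float64(-0.133), np.float64(0.109)), (np.float64(0.488), np.float64(-0.133), np.float64(0.111)), (np.float64(0.483), np.float64(-0.141), np.float64(0
[... 2173 characters left out ...]
float64(-0.144), np.float64(0.048))]
279 [(np.float64(0.503), np.float64(-0.138), np.float64(0.042)), (np.float64(0.497), np.float64(-0.145), np.float64(0.04)), (np.float64(0.486), np.float64(-0.143), np.float64(0.044))]
282 [(np.float64(0.498), np.float64(-0.13), np.float64(0.042)), (np.float64(0.496), np.float64(-0.144), np.float64(0.036)), (np.float64(0.485), np.float64(-0.142), np.float64(0.039))]
w1 cam [ 0.6003 -0.3537  0.3719]
 min z of near stuff 0.24034114347526062 [0.2477454  0.25940516]
w3 cam [ 0.565  -0.1567  0.2435]
 min z of near stuff 0.052685494954474554 [0.06300847 0.12493696]
w4 cam [ 0.5638 -0.156   0.219 ]
 min z of near stuff 0.024827730070697385 [0.03457421 0.04017751]
```

View pics/c7.png

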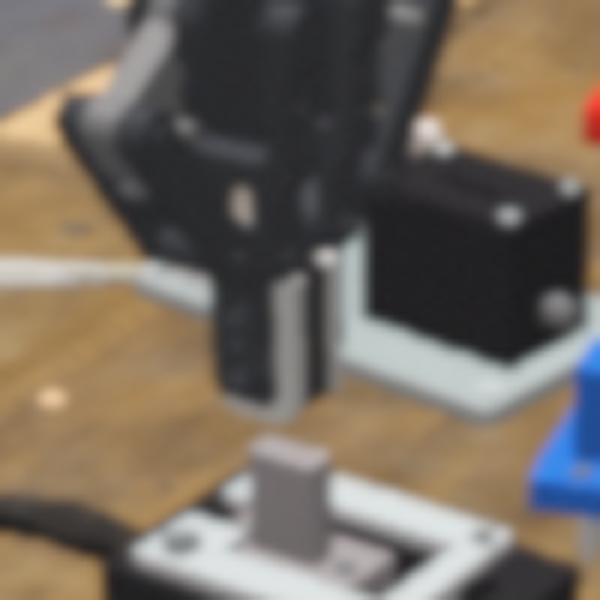

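The TCP reads z = 0.064, but the side view shows the fingertips at z of about 0.08, clearly above the tab top (249,264). The jaws closed on air: width 7 mm, no force. So the real tips stand about 33 mm higher than the stated geometry implies. I'll trust the cameras, reopen and go down in checked steps.

Emit:
{"fn": "send_rows", "kwargs": {
  "commands": [
    [[2.4, 0, -0.1, 0, 0], [2.4, 0, 0, 0, 0], [2.4, 0, 0, 0, 0], [2.4, 0, 0, -0.8, 0], [2.4, 0, 0, -0.8, 0], [2.4, 0, 0, -0.4, 0], [2.4, 0, 0, 0, 0], [2.4, 0, 0, 0, 0]]
  ]
}}

```text
clock: 4.57
eef_pos: [0.4941, -0.1491, 0.0433]
eef_rot: [-3.136, 0.17, 0.002]
force: [-0.6, 0.2, -0.5]
gripper_width: 0.0242
```

```bash
python3 - <<'E'
from h import *
snap('wrist','w5');snap('side','s5')
o=bot.get_obs(); print(o['eef_pos'],o['force'],o['gripper_width'])
cv2.imwrite('pics/c8.png',np.hstack([cv2.resize(load('w5')[0][190:330,200:360],(457,400)),cv2.resize(load('s5')[0][210:310,210:300],(343,400),interpolation=cv2.INTER_CUBIC)]))
P=cloud('s5')
for v in range(255,282,2): print(v,[P[v,u].round(3).tolist() for u in (236,240,244,250)])
E
```

```text
[ 0.49461448 -0.14926978  0.04402158] [-0.5116969  -0.59927818  0.66976003] 0.02395717389877319
255 [[0.496, -0.124, 0.089], [0.489, -0.122, 0.092], [0.486, -0.128, 0.09], [0.495, -0.161, 0.073]]
257 [[0.497, -0.125, 0.085], [0.489, -0.122, 0.089], [0.486, -0.129, 0.087], [0.496, -0.162, 0.069]]
259 [[0.497, -0.124, 0.083], [0.49, -0.123, 0.085], [0.486, -0.129, 0.083], [0.497, -0.163, 0.065]]
261 [[0.497, -0.124, 0.08], [0.489, -0.122, 0.083], [0.487, -0.13, 0.08], [0.496, -0.161, 0.063]]
263 [[0.497, -0.124, 0.077], [0.49, -0.123, 0.079], [0.487, -0.13, 0.076], [0.495, -0.16, 0.06]]
265 [[0.498, -0.125, 0.073], [0.489, -0.121, 0.077], [0.486, -0.128, 0.074], [0.489, -0.15, 0.063]]
267 [[0.498, -0.126, 0.069], [0.489, -0.122, 0.073], [0.486, -0.127, 0.071], [0.486, -0.144, 0.063]]
269 [[0.497, -0.124, 0.067], [0.49, -0.123, 0.069], [0.486, -0.128, 0.068], [0.486, -0.144, 0.06]]
271 [[0.502, -0.131, 0.059], [0.49, -0.123, 0.066], [0.486, -0.127, 0.065], [0.487, -0.145, 0.056]]
273 [[0.52, -0.16, 0.037], [0.495, -0.13, 0.058], [0.487, -0.129, 0.06], [0.486, -0.144, 0.054]]
275 [[0.519, -0.159, 0.034], [0.517, -0.166, 0.031], [0.497, -0.145, 0.047], [0.485, -0.142, 0.051]]
277 [[0.51, -0.143, 0.041], [0.508, -0.152, 0.037], [0.497, -0.145, 0.044], [0.486, -0.143, 0.047]]
279 [[0.506, -0.138, 0.041], [0.502, -0.142, 0.04], [0.497, -0.145, 0.04], [0.486, -0.144, 0.043]]
281 [[0.503, -0.133, 0.042], [0.501, -0.14, 0.038], [0.497, -0.145, 0.037], [0.486, -0.143, 0.041]]
```

View pics/c8.png

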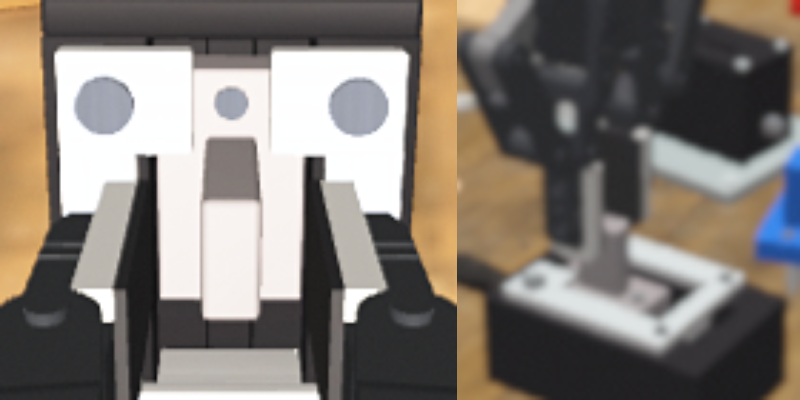

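The fingers now straddle the tab with tips at about 0.059. I'll go 11 mm lower and close.

Emit:
{"fn": "send_rows", "kwargs": {
  "commands": [
    [[2.4, 0, 0, -0.6, 0], [2.4, 0, 0, -0.5, 0], [2.4, 0, 0, 0, 0], [1.4, 0, 0, 0, 0], [1.0, 0, 0, 0, 0], [0.5, 0, 0, 0, 0], [0.5, 0, 0, 0, 0], [0.5, 0, 0, 0, 0]]
  ],
  "grip_force": 25
}}

```text
clock: 5.33
eef_pos: [0.4946, -0.1493, 0.0331]
eef_rot: [-3.137, 0.17, -0.0]
force: [0.2, -0.0, -0.7]
gripper_width: 0.0085
```

```bash
python3 - <<'E'
from h import *
o=bot.get_obs(); print(o['eef_pos'],o['force'],o['moment'],o['gripper_width'])
E
```

```text
[ 0.49457771 -0.14929433  0.03306887] [ 0.17450521 -0.02757561 -0.67058798] [ 0.03832793 -0.00109404 -0.03487542] 0.00847565438073744
```

The tab is gripped (8.5 mm wide) with negligible side force. Now I'll slide it along the block's -x in small steps.

Emit:
{"fn": "send_rows", "kwargs": {
  "commands": [
    [[0.5, -0.1, 0.011, 0, 0], [0.5, -0.1, 0.011, 0, 0], [0.5, -0.1, 0.011, 0, 0], [0.5, -0.1, 0.011, 0, 0], [0.5, -0.1, 0.011, 0, 0], [0.5, 0, 0, 0, 0]]
  ]
}}

```text
clock: 5.83
eef_pos: [0.4893, -0.1487, 0.033]
eef_rot: [-3.137, 0.17, 0.0]
force: [0.4, 0.1, -0.3]
gripper_width: 0.0085
```

Emit:
{"fn": "send_rows", "kwargs": {
  "commands": [
    [[0.5, -0.1, 0.011, 0, 0], [0.5, -0.1, 0.011, 0, 0], [0.5, 0, 0, 0, 0]]
  ]
}}

```text
clock: 6.08
eef_pos: [0.4874, -0.1485, 0.033]
eef_rot: [-3.137, 0.17, -0.0]
force: [-0.5, -0.2, 0.1]
gripper_width: 0.0083
```

Emit:
{"fn": "send_rows", "kwargs": {
  "commands": [
    [[0.5, -0.1, 0.011, 0, 0], [0.5, -0.1, 0.011, 0, 0], [0.5, 0, 0, 0, 0]]
  ]
}}

```text
clock: 6.33
eef_pos: [0.4854, -0.1483, 0.033]
eef_rot: [-3.137, 0.17, -0.0]
force: [-0.6, -0.2, -0.2]
gripper_width: 0.0083
```

Emit:
{"fn": "send_rows", "kwargs": {
  "commands": [
    [[0.5, -0.1, 0.011, 0, 0], [0.5, -0.05, 0.005, 0, 0], [0.5, 0, 0, 0, 0]]
  ]
}}

```text
clock: 6.58
eef_pos: [0.4839, -0.1481, 0.033]
eef_rot: [-3.137, 0.17, -0.0]
force: [0.5, -0.4, 0.3]
gripper_width: 0.0084
```

```bash
python3 - <<'E'
from h import *
snap('wrist','w6'); o=bot.get_obs(); print(o['eef_pos'],o['force'],o['moment'],o['gripper_width'])
cv2.imwrite('pics/c9.png',cv2.resize(load('w6')[0][170:310,200:360],(640,560),interpolation=cv2.INTER_CUBIC))
E
```

```text
[ 0.48391915 -0.14815984  0.03299559] [-0.10805756 -0.67684894  0.17106241] [0.01638823 0.07131463 0.00848109] 0.008142149256647834
```

View pics/c9.png

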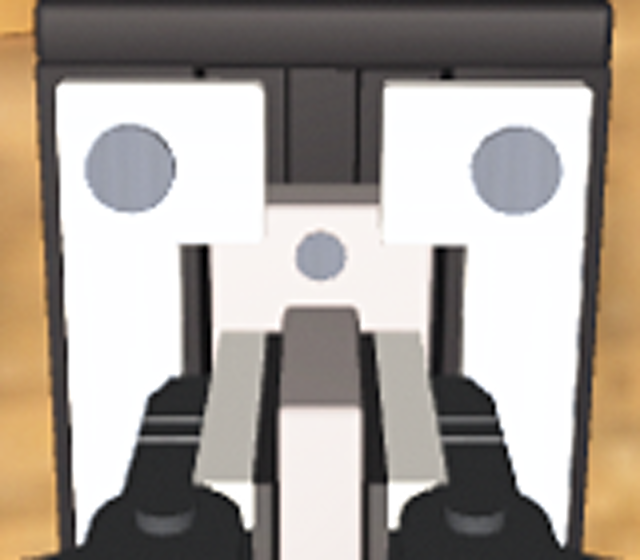

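The key is moving along, with about 9 mm of its head still under the plate.

Emit:
{"fn": "send_rows", "kwargs": {
  "commands": [
    [[0.5, -0.1, 0.011, 0, 0], [0.5, -0.1, 0.011, 0, 0], [0.5, 0, 0, 0, 0]]
  ]
}}

```text
clock: 6.88
eef_pos: [0.4819, -0.1479, 0.033]
eef_rot: [-3.137, 0.17, -0.0]
force: [-0.1, 0.2, -1.3]
gripper_width: 0.0083
```

Emit:
{"fn": "send_rows", "kwargs": {
  "commands": [
    [[0.5, -0.1, 0.011, 0, 0], [0.5, -0.1, 0.011, 0, 0], [0.5, 0, 0, 0, 0]]
  ]
}}

```text
clock: 7.13
eef_pos: [0.4799, -0.1477, 0.033]
eef_rot: [-3.137, 0.17, -0.0]
force: [0.5, -0.5, 0.5]
gripper_width: 0.0081
```

Emit:
{"fn": "send_rows", "kwargs": {
  "commands": [
    [[0.5, -0.1, 0.011, 0, 0], [0.5, -0.05, 0.005, 0, 0], [0.5, 0, 0, 0, 0]]
  ]
}}

```text
clock: 7.38
eef_pos: [0.4791, -0.1476, 0.0331]
eef_rot: [3.137, -0.17, 0.002]
force: [3.4, -1.5, -2.4]
gripper_width: 0.0081
```

Emit:
{"fn": "send_rows", "kwargs": {
  "commands": [
    [[0.5, -0.1, 0.011, 0, 0], [0.5, -0.05, 0.005, 0, 0], [0.5, 0, 0, 0, 0]]
  ]
}}

```text
clock: 7.63
eef_pos: [0.4788, -0.1476, 0.0335]
eef_rot: [3.137, -0.17, 0.006]
force: [6.8, -1.9, -5.0]
gripper_width: 0.0083
```

```bash
python3 - <<'E'
from h import *
snap('wrist','w7'); snap('side','s7');o=bot.get_obs(); print(o['eef_pos'],o['force'],o['moment'],o['gripper_width'])
cv2.imwrite('pics/c10.png',np.hstack([cv2.resize(load('w7')[0][170:310,200:360],(460,400),interpolation=cv2.INTER_CUBIC),cv2.resize(load('s7')[0][220:320,210:300],(340,400),interpolation=cv2.INTER_CUBIC)]))
E
```

```text
[ 0.47880762 -0.14757748  0.03344488] [ 7.70794748 -1.75747306 -3.58280663] [-0.296139   -1.83161173 -0.05841623] 0.008212339712632707
```

View pics/c10.png

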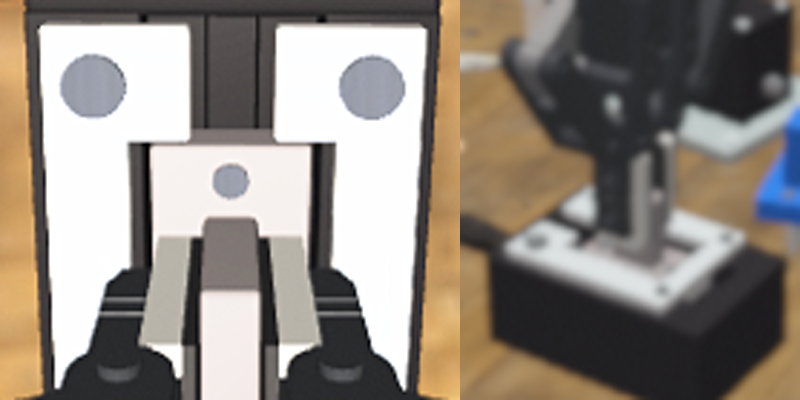

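The stop is reached: force rose to about 7 N and the head's far end has cleared the plate edge, after about 16 mm of travel. I'll relax the push and grip firmer, then lift.

Emit:
{"fn": "send_rows", "kwargs": {
  "commands": [
    [[0.5, 0.08, -0.009, 0, 0], [0.5, 0.06, -0.006, -0.04, 0], [0.5, 0, 0, 0, 0], [0.5, 0, 0, 0, 0]]
  ],
  "grip_force": 45
}}

```text
clock: 8.07
eef_pos: [0.4791, -0.1476, 0.0331]
eef_rot: [3.137, -0.17, 0.002]
force: [3.1, 0.3, 4.0]
gripper_width: 0.0078
```

Emit:
{"fn": "send_rows", "kwargs": {
  "commands": [
    [[0.5, 0, 0, 0.1, 0], [0.5, 0, 0, 0.1, 0], [0.5, 0, 0, 0.1, 0]]
  ]
}}

```text
clock: 8.32
eef_pos: [0.4789, -0.1475, 0.0354]
eef_rot: [-3.137, 0.17, -0.002]
force: [5.7, -0.7, -5.4]
gripper_width: 0.0076
```

Emit:
{"fn": "send_rows", "kwargs": {
  "commands": [
    [[0.5, 0.05, -0.005, 0, 0], [0.5, 0, 0, 0.1, 0], [0.5, 0, 0, 0.1, 0], [0.5, 0, 0, 0.1, 0]]
  ]
}}

```text
clock: 8.65
eef_pos: [0.4789, -0.1475, 0.0383]
eef_rot: [-3.137, 0.17, -0.0]
force: [5.3, -0.2, -4.2]
gripper_width: 0.0077
```

Emit:
{"fn": "send_rows", "kwargs": {
  "commands": [
    [[0.5, 0.04, -0.004, 0, 0], [0.5, 0, 0, 0.1, 0], [0.5, 0, 0, 0.1, 0], [0.5, 0, 0, 0.1, 0]]
  ]
}}

```text
clock: 8.98
eef_pos: [0.4789, -0.1475, 0.0414]
eef_rot: [-3.137, 0.17, 0.001]
force: [3.6, -0.8, -2.7]
gripper_width: 0.0077
```

```bash
python3 - <<'E'
from h import *
snap('wrist','w8'); snap('side','s8');o=bot.get_obs(); print(o['eef_pos'],o['force'],o['moment'],o['gripper_width'])
cv2.imwrite('pics/c11.png',np.hstack([cv2.resize(load('w8')[0][170:310,200:360],(460,400),interpolation=cv2.INTER_CUBIC),cv2.resize(load('s8')[0][220:320,210:300],(340,400),interpolation=cv2.INTER_CUBIC)]))
E
```

```text
[ 0.47899796 -0.14754639  0.04161219] [ 2.32040641  0.43744707 -0.94309199] [-0.02046982 -0.53765144  0.03249425] 0.0077498891257521164
```

View pics/c11.png

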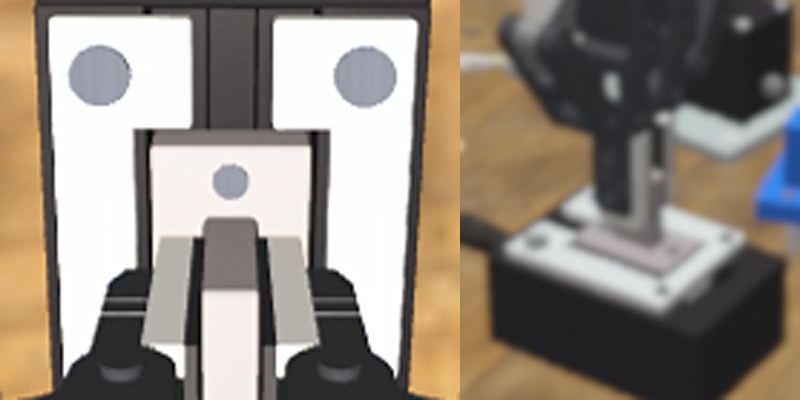

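The key is rising with the hand, its head now level with the plate, and forces are dropping. I'll continue straight up.

Emit:
{"fn": "send_rows", "kwargs": {
  "commands": [
    [[0.5, 0, 0, 0.15, 0], [0.5, 0, 0, 0.15, 0], [0.5, 0, 0, 0.2, 0], [0.5, 0, 0, 0.2, 0], [0.5, 0, 0, 0.2, 0], [0.5, 0, 0, 0.2, 0]]
  ]
}}

```text
clock: 9.58
eef_pos: [0.4788, -0.1476, 0.0527]
eef_rot: [-3.137, 0.17, 0.001]
force: [0.1, -0.6, -1.7]
gripper_width: 0.0078
```

Emit:
{"fn": "send_rows", "kwargs": {
  "commands": [
    [[0.5, 0, 0, 0.4, 0], [0.5, 0, 0, 0.5, 0], [0.5, 0, 0, 0.7, 0], [0.5, 0, 0, 1, 0], [0.5, 0, 0, 1.5, 0], [0.5, 0, 0, 2, 0], [0.5, 0, 0, 2, 0], [0.5, 0, 0, 1.5, 0], [0.5, 0, 0, 0.4, 0], [0.5, 0, 0, 0, 0]]
  ]
}}

```text
clock: 10.42
eef_pos: [0.4803, -0.1478, 0.1544]
eef_rot: [3.136, -0.17, 0.005]
force: [0.1, -0.7, -1.5]
gripper_width: 0.0075
```

```bash
python3 - <<'E'
from h import *
snap('side','s9');o=bot.get_obs(); print(o['eef_pos'],o['eef_rot'],o['force'],o['moment'],o['gripper_width'])
cv2.imwrite('pics/c12.png',cv2.resize(load('s9')[0][170:320,190:310],(480,600),interpolation=cv2.INTER_CUBIC))
E
```

```text
[ 0.47948545 -0.14767989  0.15298519] [ 3.13667970e+00 -1.69878503e-01  1.66821354e-03] [ 0.5006701  -0.05732753 -0.84263265] [ 0.03538765 -0.00963443  0.04282204] 0.007902517237097251
```

View pics/c12.png

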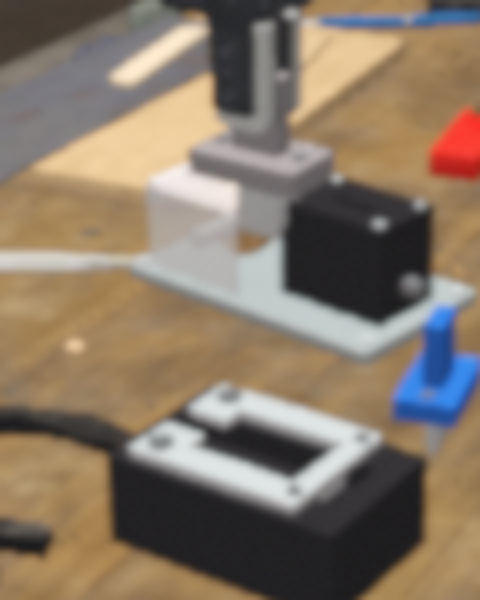

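The key is out, upright and firmly held. I'll measure its position in the hand.

```bash
python3 - <<'E'
from h import *
snap('wrist','w9');o=bot.get_obs(); print(o['eef_pos'],o['eef_rot'],o['force'])
cv2.imwrite('pics/c13.png',cv2.resize(load('w9')[0][190:340,200:360],(640,600),interpolation=cv2.INTER_CUBIC))
E
```

```text
[ 0.47894193 -0.14755557  0.15209042] [-3.13688082e+00  1.69881172e-01  8.30707228e-04] [-0.41033975 -0.63056534 -1.46644688]
```

View pics/c13.png

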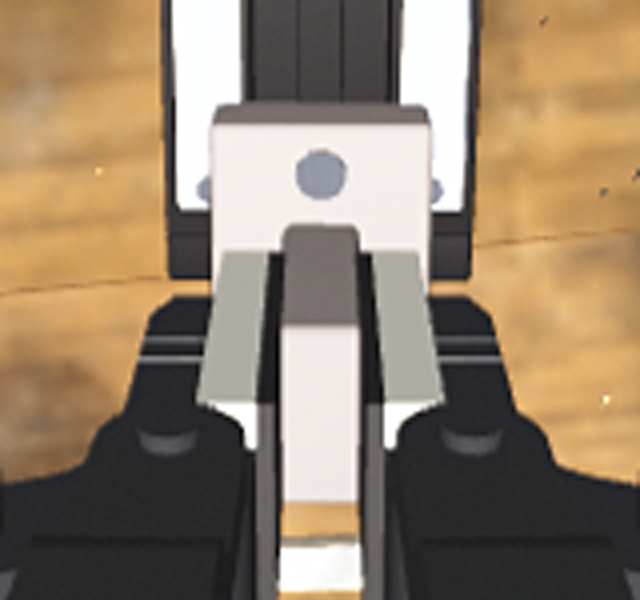

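```bash
python3 - <<'E'
from h import *
from scipy.spatial.transform import Rotation as R
o=bot.get_obs(); p=o['eef_pos'];Rm=R.from_rotvec(o['eef_rot']).as_matrix(); h=p[2]
f=lambda u,v,z:((Rm.T@(ray('w9',u/4+199.6,v/4+189.6,z)-p))*1000).round(2)
P=cloud('w9'); print('tab top depth z-TCP',P[190+100,280,2]-h,'head',P[190+50,268,2]-h)
for z in (.031,.029):
  print('tabtop',[f(u,v,h+z) for u,v in [(281,325),(359,325),(283,502),(357,502)]])
  print('headedge',[f(u,v,h+z-.028) for u,v in [(212,124),(430,124)]])
E
```

```text
tab top depth z-TCP 0.031238091448704403 head 0.0027132733932281883
tabtop [array([ 11.04,  -3.57, -31.01]), array([ 11.05,   4.01, -31.01]), array([ -8.45,  -3.5 , -31.  ]), array([ -8.44,   3.97, -31.  ])]
headedge [array([ 22.85, -12.16,  -3.01]), array([22.88, 12.76, -3.01])]
tabtop [array([ 10.09,  -3.64, -29.01]), array([ 10.1 ,   4.07, -29.01]), array([ -9.7 ,  -3.56, -28.99]), array([ -9.69,   4.03, -29.  ])]
headedge [array([ 22.23, -12.32,  -1.01]), array([22.26, 12.92, -1.01])]
```

Emit:
{"fn": "send_rows", "kwargs": {
  "commands": [
    [[0.5, 0.4, -1.1, 0, -0.012], [0.5, 0.7, -2.3, 0, -0.012], [0.5, 0.7, -2.4, 0, -0.012], [0.5, 0.7, -2.4, 0, -0.012], [0.5, 0.7, -2.4, 0, -0.012], [0.5, 0.7, -2.4, 0, -0.012], [0.5, 0.7, -2.4, 0, -0.012], [0.5, 0.7, -2.3, 0, -0.012], [0.5, 0.5, -1.4, 0, -0.024], [0.5, 0, 0, 0, 0]]
  ]
}}

```text
clock: 11.35
eef_pos: [0.5359, -0.3435, 0.1502]
eef_rot: [3.119, -0.368, -0.005]
force: [-0.7, 0.6, -1.4]
gripper_width: 0.0074
```

Emit:
{"fn": "send_rows", "kwargs": {
  "commands": [
    [[0.5, 0, 0, 0, 0], [0.5, 0, 0, 0, 0], [0.5, 0, 0, 0, 0]]
  ]
}}

```text
clock: 11.6
eef_pos: [0.5373, -0.3375, 0.1521]
eef_rot: [-3.121, 0.355, 0.001]
force: [-0.9, -0.1, -0.6]
gripper_width: 0.008
```

```bash
python3 - <<'E'
from h import *
snap('wrist','w10');snap('side','s10');o=bot.get_obs(); print(o['eef_pos'],o['eef_rot'],o['force'],2*np.arctan2(o['eef_rot'][1],o['eef_rot'][0]))
cv2.imwrite('pics/c14.png',np.hstack([cv2.resize(load('w10')[0][190:340,200:360],(427,400),interpolation=cv2.INTER_CUBIC),cv2.resize(load('s10')[0][150:270,220:330],(367,400),interpolation=cv2.INTER_CUBIC)]))
E
```

```text
[ 0.5374621  -0.33762211  0.15264387] [-3.12109998e+00  3.55242890e-01 -1.33504228e-04] [ 0.37845178  0.64533809 -0.39120709] 6.056521210537646
```

View pics/c14.png

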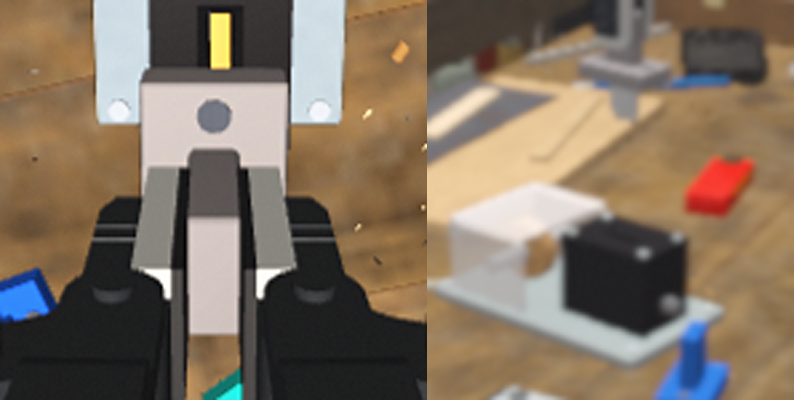

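View pics/w10.png

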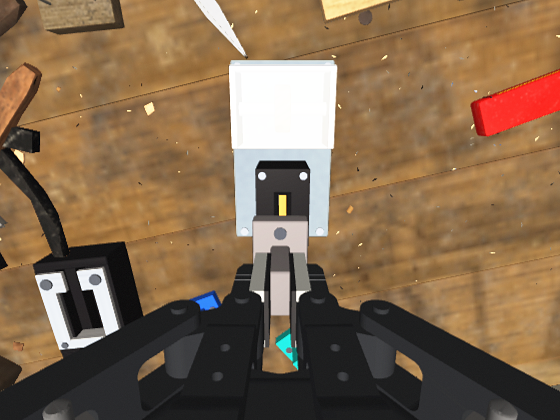

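```bash
python3 - <<'E'
from h import *
from scipy.spatial.transform import Rotation as R
im,d,T,k=load('w10');o=bot.get_obs();p=o['eef_pos'];Rm=R.from_rotvec(o['eef_rot']).as_matrix();print(p)
g=cv2.cvtColor(im,cv2.COLOR_BGR2GRAY);hsv=cv2.cvtColor(im,cv2.COLOR_BGR2HSV)
roi=np.zeros((420,560),bool); roi[165:240,236:330]=1
m=roi&(g>190)&(hsv[...,1]<60); n,l,s,c=cv2.connectedComponentsWithStats(m.astype(np.uint8))
S=[]
for a,b in zip(s,c):
    if 15<a[4]<120 and b[1]<190: 
        w=ray('w10',*b,.057);print(a,b,w,Rm.T@(w-p)); S.append(w)
S=np.array(S);q=S.mean(0);print('mouth tool frame',Rm.T@(q-p)*1000-[24.85,0,0])
print('world',q-Rm[:,0]*.02485)
f=lambda u,v,z:((Rm.T@(ray('w10',u*.375+199.6,v*.375+189.6,z)-p))*1000).round(2)
h=p[2]
print('tabtop',[f(u,v,h+.031) for u,v in [(188,216),(240,216),(188,334),(238,334)]],'head',[f(u,v,h+.003) for u,v in [(140,84),(283,84)]])
E
```

```text
[ 0.5374621  -0.33762211  0.15264387]
[258 172   8   8  47] [261.53191489 175.42553191] [ 0.56583042 -0.33042232  0.057     ] [ 0.02602031 -0.01335748  0.09564972]
[300 172   7   8  46] [302.86956522 175.5       ] [ 0.55910622 -0.35949556  0.057     ] [0.02600168 0.01648323 0.09563932]
mouth tool frame [ 1.1609953   1.56287964 95.6445213 ]
world [ 0.53825394 -0.33937444  0.05699886]
tabtop [array([ 11.15,  -3.75, -31.  ]), array([ 11.17,   3.74, -31.  ]), array([ -8.11,  -3.88, -31.  ]), array([ -8.1 ,   3.61, -31.  ])] head [array([ 22.31, -12.61,  -2.99]), array([22.35, 11.67, -3.  ])]
```

Both measurements of the mouth agree within 0.2 mm and the yaw is aligned, so I'll correct 1.5 mm sideways and descend to just above the mouth.

Emit:
{"fn": "send_rows", "kwargs": {
  "commands": [
    [[0.5, -0.02, -0.145, -0.5, 0], [0.5, 0, 0, -1.5, 0], [0.5, 0, 0, -1.5, 0], [0.5, 0, 0, -1.5, 0], [0.5, 0, 0, -0.8, 0], [0.5, 0, 0, -0.2, 0], [0.5, 0, 0, 0, 0], [0.5, 0, 0, 0, 0], [0.5, 0, 0, 0, 0]]
  ]
}}

```text
clock: 12.45
eef_pos: [0.5377, -0.3404, 0.0937]
eef_rot: [3.12, -0.357, 0.003]
force: [0.2, -0.5, -0.3]
gripper_width: 0.0076
```

```bash
python3 - <<'E'
from h import *
snap('side','s11');snap('wrist','w11');o=bot.get_obs(); print(o['eef_pos'],o['eef_rot'],o['force'],2*np.arctan2(o['eef_rot'][1],o['eef_rot'][0]))
cv2.imwrite('pics/c15.png',np.hstack([cv2.resize(load('w11')[0][190:340,200:360],(427,400),interpolation=cv2.INTER_CUBIC),cv2.resize(load('s11')[0][180:270,230:312],(364,400),interpolation=cv2.INTER_CUBIC)]))
E
```

```text
[ 0.53764575 -0.34035599  0.09360104] [ 3.12053785e+00 -3.57550221e-01  2.47102285e-03] [ 0.11307347 -0.02366073 -0.02816124] -0.2281643421310765
```

View pics/c15.png

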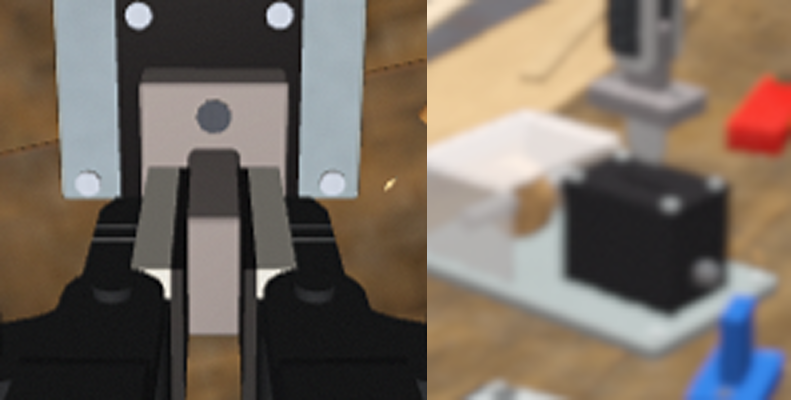

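```bash
python3 - <<'E'
from h import *
from scipy.spatial.transform import Rotation as R
im,d,T,k=load('w11');o=bot.get_obs();p=o['eef_pos'];Rm=R.from_rotvec(o['eef_rot']).as_matrix();print(p,o['qvel'].round(3))
g=cv2.cvtColor(im,cv2.COLOR_BGR2GRAY);hsv=cv2.cvtColor(im,cv2.COLOR_BGR2HSV)
roi=np.zeros((420,560),bool); roi[180:240,240:320]=1
m=roi&(g>185)&(hsv[...,1]<60); n,l,s,c=cv2.connectedComponentsWithStats(m.astype(np.uint8))
S=[]
for a,b in zip(s,c):
    if 15<a[4]<120 and b[1]<205: 
        w=ray('w11',*b,.057);print(a,b,w,Rm.T@(w-p)); S.append(w)
S=np.array(S);q=S.mean(0);print('mouth tool frame',Rm.T@(q-p)*1000-[24.85,0,0])
print('world',q-Rm[:,0]*.02485)
f=lambda u,v,z:((Rm.T@(ray('w11',u*.375+199.6,v*.375+189.6,z)-p))*1000).round(2)
h=p[2]
print('tabtop',[f(u,v,h+.031) for u,v in [(188,216),(240,216),(188,334),(238,334)]],'head',[f(u,v,h+.003) for u,v in [(140,84),(288,84)]])
im,d,T,k=load('s11')
def pr(p):
    q=np.linalg.inv(T)@np.r_[p,1]; return ((k[0]*q[0]/q[2]+k[2]-230)*4.44+427,(k[1]*q[1]/q[2]+k[3]-180)*4.44)
print(pr([.53825,-.3394,.056]),pr(p+Rm[:,0]*.001+[0,0,-.029]))
E
```

```text
[ 0.53764575 -0.34035599  0.09360104] [-0.     0.001 -0.     0.004 -0.    -0.001  0.001]
[247 191  10   9  66] [251.3030303  195.22727273] [ 0.56592669 -0.33052595  0.057     ] [ 0.02526464 -0.01598874  0.03663517]
[300 191   9   9  65] [304.2        195.10769231] [ 0.55929735 -0.35950755  0.057     ] [0.02536244 0.01374124 0.0366488 ]
mouth tool frame [ 0.46354094 -1.12374893 36.64198513]
world [ 0.53840608 -0.33939595  0.05695935]
tabtop [array([ 11.07,  -3.67, -30.98]), array([ 11.08,   3.86, -30.98]), array([ -8.28,  -3.8 , -31.02]), array([ -8.27,   3.73, -31.01])] head [array([ 22.37, -12.55,  -2.97]), array([22.4 , 12.7 , -2.96])]
(np.float64(638.28434301921), np.float64(174.71771734817386)) (np.float64(638.838457998375), np.float64(154.44638290795567))
```

Emit:
{"fn": "send_rows", "kwargs": {
  "commands": [
    [[0.5, -0.02, 0.12, 0, 0], [0.5, 0, 0, 0, 0], [0.5, 0, 0, -0.3, 0], [0.5, 0, 0, -0.3, 0], [0.5, 0, 0, -0.2, 0], [0.5, 0, 0, 0, 0]]
  ]
}}

```text
clock: 13.05
eef_pos: [0.5365, -0.3387, 0.0837]
eef_rot: [-3.121, 0.358, 0.002]
force: [-0.6, 0.2, -0.6]
gripper_width: 0.0081
```

Emit:
{"fn": "send_rows", "kwargs": {
  "commands": [
    [[0.5, 0, 0, -0.1, 0], [0.5, 0, 0, -0.1, 0], [0.5, 0, 0, -0.1, 0], [0.5, 0, 0, -0.1, 0], [0.5, 0, 0, 0, 0]]
  ]
}}

```text
clock: 13.47
eef_pos: [0.5368, -0.3388, 0.0803]
eef_rot: [-3.121, 0.358, 0.0]
force: [-0.3, -0.6, -0.7]
gripper_width: 0.0076
```

The tongue is in the mouth with no contact. I'll continue gently towards the plunger.

Emit:
{"fn": "send_rows", "kwargs": {
  "commands": [
    [[0.5, 0.04, -0.02, -0.1, 0], [0.5, 0, 0, -0.1, 0], [0.5, 0, 0, -0.1, 0], [0.5, 0, 0, -0.1, 0], [0.5, 0, 0, 0, 0]]
  ]
}}

```text
clock: 13.88
eef_pos: [0.5372, -0.339, 0.0763]
eef_rot: [-3.121, 0.357, 0.0]
force: [0.5, 0.6, -0.5]
gripper_width: 0.0076
```

Emit:
{"fn": "send_rows", "kwargs": {
  "commands": [
    [[0.5, 0, 0, -0.1, 0], [0.5, 0, 0, -0.1, 0], [0.5, 0, 0, -0.1, 0], [0.5, 0, 0, 0, 0]]
  ]
}}

```text
clock: 14.22
eef_pos: [0.5375, -0.3392, 0.074]
eef_rot: [3.121, -0.358, 0.001]
force: [-0.5, 0.6, 3.4]
gripper_width: 0.0074
```

Emit:
{"fn": "send_rows", "kwargs": {
  "commands": [
    [[0.5, 0, 0, -0.1, 0], [0.5, 0, 0, -0.1, 0], [0.5, 0, 0, -0.1, 0], [0.5, 0, 0, 0, 0]]
  ]
}}

```text
clock: 14.55
eef_pos: [0.5375, -0.3392, 0.0709]
eef_rot: [3.121, -0.358, 0.001]
force: [-0.5, 0.5, 3.8]
gripper_width: 0.0076
```

The plunger was met where expected, with about 4 N upward. I'll keep going.

Emit:
{"fn": "send_rows", "kwargs": {
  "commands": [
    [[0.5, 0, 0, -0.1, 0], [0.5, 0, 0, -0.1, 0], [0.5, 0, 0, -0.1, 0], [0.5, 0, 0, -0.1, 0], [0.5, 0, 0, 0, 0]]
  ]
}}

```text
clock: 14.97
eef_pos: [0.5375, -0.3391, 0.0667]
eef_rot: [3.121, -0.358, 0.001]
force: [-0.7, 0.5, 3.9]
gripper_width: 0.0078
```

Emit:
{"fn": "send_rows", "kwargs": {
  "commands": [
    [[0.5, 0, 0, -0.1, 0], [0.5, 0, 0, -0.1, 0], [0.5, 0, 0, -0.1, 0], [0.5, 0, 0, 0, 0]]
  ]
}}

```text
clock: 15.3
eef_pos: [0.5375, -0.3392, 0.0637]
eef_rot: [3.121, -0.358, 0.001]
force: [-0.6, 0.2, 3.6]
gripper_width: 0.0081
```

Emit:
{"fn": "send_rows", "kwargs": {
  "commands": [
    [[0.5, 0, 0, -0.1, 0], [0.5, 0, 0, -0.05, 0], [0.5, 0, 0, 0, 0]]
  ]
}}

```text
clock: 15.55
eef_pos: [0.5376, -0.3392, 0.0631]
eef_rot: [3.121, -0.358, 0.001]
force: [-2.6, 0.4, 9.7]
gripper_width: 0.0078
```

Emit:
{"fn": "send_rows", "kwargs": {
  "commands": [
    [[0.5, 0, 0, -0.1, 0], [0.5, 0, 0, 0, 0], [0.5, 0, 0, 0, 0]]
  ]
}}

```text
clock: 15.8
eef_pos: [0.5376, -0.3393, 0.0631]
eef_rot: [3.121, -0.358, 0.002]
force: [-5.8, 3.5, 16.7]
gripper_width: 0.0078
```

```bash
python3 - <<'E'
from h import *
snap('side','s12');snap('wrist','w12');o=bot.get_obs(); print(o['eef_pos'],o['force'],o['moment'])
P=cloud('w12');print('tabtop z',P[280,280],'head',P[240,268])
cv2.imwrite('pics/c16.png',np.hstack([cv2.resize(load('w12')[0][190:340,200:360],(427,400),interpolation=cv2.INTER_CUBIC),cv2.resize(load('s12')[0][180:270,230:312],(364,400),interpolation=cv2.INTER_CUBIC)]))
E
```

```text
[ 0.53760139 -0.33923395  0.06305986] [-5.66680105  3.80358902 16.4419136 ] [0.80508721 1.37767128 0.02585725]
tabtop z [ 0.54427891 -0.34092475  0.09377735] head [ 0.551075   -0.33675911  0.0643508 ]
```

View pics/c16.png

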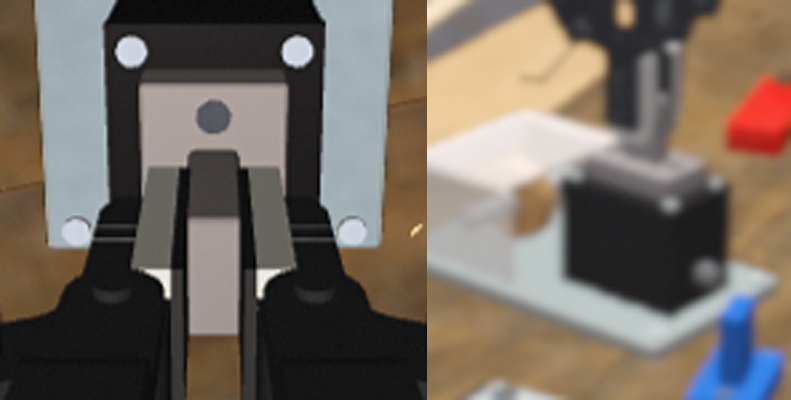

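The head rests on the switch top: tab top reads 0.094 as expected, and the TCP no longer descends under 16 N. I'll relax the push and release.

Emit:
{"fn": "send_rows", "kwargs": {
  "commands": [
    [[0.5, 0, 0, 0.1, 0], [0.5, 0, 0, 0.08, 0], [0.5, 0, 0, 0, 0], [1.0, 0, 0, 0, 0], [1.6, 0, 0, 0, 0], [2.4, 0, 0, 0, 0], [2.6, 0, 0, 0, 0], [2.6, 0, 0, 0, 0], [2.6, 0, 0, 0, 0]]
  ]
}}

```text
clock: 16.65
eef_pos: [0.5372, -0.339, 0.0627]
eef_rot: [-3.121, 0.358, 0.0]
force: [-0.3, 0.3, 1.0]
gripper_width: 0.0261
```

Emit:
{"fn": "send_rows", "kwargs": {
  "commands": [
    [[2.6, 0, 0, 0.3, 0], [2.6, 0, 0, 0.7, 0], [2.6, 0, 0, 1.5, 0], [2.6, 0, 0, 2.5, 0], [2.6, 0, 0, 3, 0], [2.6, 0, 0, 3, 0], [2.6, 0, 0, 2, 0], [2.6, 0, 0, 0, 0], [2.6, 0, 0, 0, 0]]
  ]
}}

```text
clock: 17.4
eef_pos: [0.5383, -0.3395, 0.1954]
eef_rot: [3.12, -0.357, 0.006]
force: [-0.1, 0.2, -0.1]
gripper_width: 0.026
```

```bash
python3 - <<'E'
from h import *
snap('side','s13');snap('wrist','w13');snap('top','t13');o=bot.get_obs(); print(o['eef_pos'],o['force'],o['gripper_width'],o['clock'])
for f,a in (('w13',(slice(150,300),slice(200,360))),):
    cv2.imwrite('pics/c17.png',np.hstack([cv2.resize(load('w13')[0][150:300,200:360],(427,400),interpolation=cv2.INTER_CUBIC),cv2.resize(load('s13')[0][180:270,230:312],(364,400),interpolation=cv2.INTER_CUBIC)]))
E
```

```text
[ 0.53674332 -0.33875849  0.19182931] [ 0.35105028 -0.57363785 -0.09631252] 0.02606635118378344 17.55
```

View pics/c17.png

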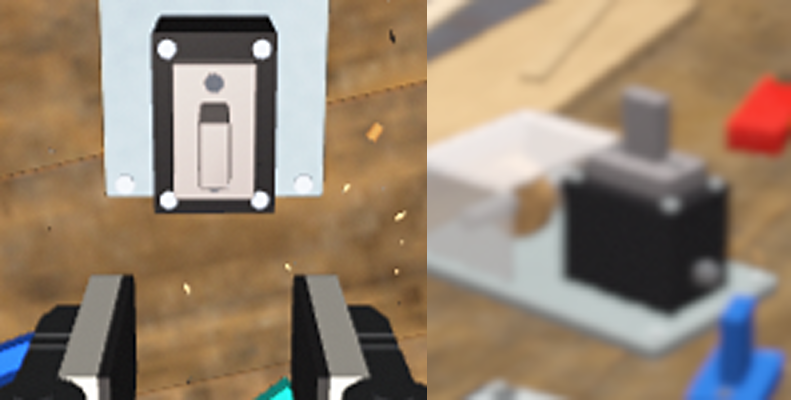

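View pics/w13.png

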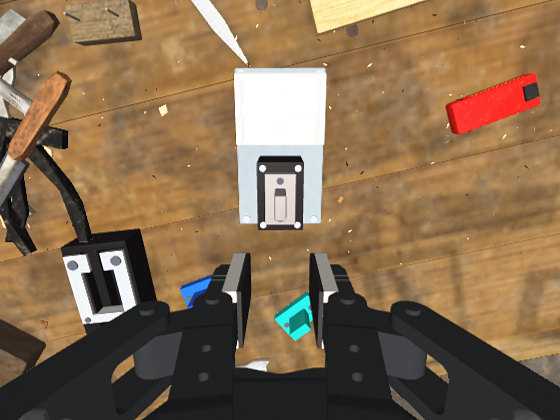

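```bash
python3 - <<'E'
from h import *
P=cloud('w13'); print('tab top z',np.median(P[199:217,279:283,2]),'head z',np.median(P[176:184,270:275,2]),'switch top',np.median(P[170:215,260:263,2]))
bot.hand_in(); o=bot.get_obs(); print(o['clock'],o['force'])
E
```

```text
tab top z 0.09283007847087421 head z 0.06473300682062444 switch top 0.05463036667725313
the job is handed in; nothing more can be done
the job is handed in; nothing more can be done
```

The guard key is in the switch, fully home and upright, and I handed the job in at about 17.5 s of the 45 s allowed.

- **Sliding and lifting:** I gripped the tab and slid the key about 16 mm until it stopped at roughly 7 N. I backed off, lifted it straight out of its pocket, and carried it to the switch.
- **Inserting and releasing:** I lowered the tongue into the slot. It met the plunger at the expected depth (about 4 N), and I pressed until the key stopped moving at about 16 N. Then I let go and withdrew.

**Last checks**
- The hand is clear, and the force reads about zero.
- The key stands square on the switch. Above the measured switch top, its head top is 10.1 mm and its tab top 38.2 mm (expected 10 and 38), so the head is seated.
- The plunger can't be seen under the key. That it is down follows from the key's depth and the force I felt on the way.
- In the last wrist picture the cutter case and nail block look undisturbed. I never moved near the spanner, but it wasn't in that view.

**Disagreement:** The real fingertips sat about 33 mm higher than the stated tool geometry. My first grasp closed on air above the tab, touching nothing, and I set the gripping height from the camera views instead.

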